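Load the label dispenser and hold its tension arm open for threading

TASK

Take the white label roll from the bench, lower it (do not drop it) over the upright spindle of the label dispenser until it lies flat on the roll table, and let go of it. Then take the bare-metal knob on the tip of the dispenser's sprung tension arm, swing the arm forward (toward the robot and in, clockwise from above) against its spring all the way to its forward stop, and hold it there so that a colleague can thread the web: the program finishes while still holding the arm at the stop. Leave the bottle, the glass beaker and the loose tube alone.

Things in the scene. Friction and masses are not known exactly. Their poses are not given: they have to be found in the camera images.
- label_roll: small white paper label roll, standing on its flat end on the bench: 56 mm outer diameter, 40 mm high, hole 26 mm right through, 0.06 to 0.13 kg, any yaw. Grasp across the outside from above; to its right (-y) the side of the blue and white instrument, 172 mm high, at y = -0.44 m, is only 80 to 130 mm from its axis. Origin: centre of the lower end; z up along the axis
- dispenser: grey label dispenser, fixed on the bench, place and yaw vary: base 210 (x) x 170 (y) mm, its top 14 mm up. Origin: centre of the underside; x points away from the robot at yaw 0, y left. Roll column far left, arm pivot at the middle right, two fixed white rollers (tops 98 mm up, at x -30, y 55 and x -68, y 22 mm), upright peel plate front left (98 mm high, x -97, y 62)
- spindle_seat (a point): centre of the roll table's top face, 60 mm above the bench, at x 60, y 20 mm in the dispenser's frame: the centre of the roll's lower end must come here. The round table is 48 mm wide, narrower than the roll, on an 18 mm column; the aluminium spindle, 20 mm in diameter, rises 55 mm from it, the last 11 mm narrowing to a rounded nose (tip 115 mm above the bench)
- tension_arm (a joint): angle of the sprung tension arm about its upright pivot, rad: 0 at rest against the rest stop, 1.15 at the forward stop, growing clockwise seen from above. A spring always drives it back to 0: holding the knob takes about 2 N at rest, 5.7 N at the forward stop; let go, the arm swings back
- pivot (a point): point on the arm's upright pivot axis, 107 mm above the bench, at x 0, y -30 mm in the dispenser's frame. The knob moves on a level circle of 90 mm radius about it: in the dispenser's frame from x -52, y -104 mm at rest to x -88, y -13 mm at the forward stop
- knob (a point): point on the axis of the bare aluminium round pull knob on the arm's tip, 130 mm above the bench. Knob: 14 mm in diameter, from the arm's upper plate (107 mm up) to 149 mm, collar 18 mm wide on its lowest 5 mm, head 16 mm on its top 4 mm; fixed to the arm, turns with it. The arm is a cage of two steel plates 18 mm wide, 50 to 107 mm up, with two white rollers between
- bottle_buffer: bystander: reagent bottle with blue cap, 56 mm wide, 105 mm high, behind the roll; origin at the centre of its underside. Not to be moved.
- glass_beaker: bystander: small clear glass beaker, 52 mm wide, 58 mm high, behind the dispenser; origin at the centre of its underside. Not to be moved.
- tube15_loose: bystander: capped 15 ml tube lying on the bench near its front edge, 120 mm long, 21 mm thick; origin under its middle. Not to be moved.
There are look-alikes about, which are no part of the job. Leave any pink or red look-alike of the label_roll alone.

How it is judged:
On the way, in this order (a step that is already met when the one before it is completed fails the run):
1. the roll lies flat on the roll table, over the spindle, and is released (horizontal distance between label_roll and spindle_seat below 0.006 m and z of label_roll in the frame of spindle_seat between -0.004 and 0.004 m and angle between label_roll's own z axis and vertical below 0.08 rad and contact force between the fingers and label_roll below 0.1 N), for 0.2 s.
2. the fingers have brought the tension arm, by its knob, to its forward stop (value of joint tension_arm above 1.09 rad and contact force between the fingers and tension_arm above 1.5 N and distance between the grasp point and knob below 0.045 m), for 0.3 s.
At the end, for the whole second after the job is handed in: The fingers, at the knob (TCP within 45 mm), hold the tension arm still at its forward stop (above 1.09 of 1.15 rad, contact above 1.5 N) through the last second; the roll lies flat and free on the roll table over the spindle (within 6 mm of its centre, 4 mm in height, 0.08 rad of upright) (all of step 1 and all of step 2 and velocity of joint tension_arm between -0.1 and 0.1 rad/s and contact force between each of the arm, tension_arm and label_roll below 0.1 N); the arm keeps its last pose, push and grip.
It fails at once if the roll is dropped: let go over the dispenser more than 15 mm above the roll table (contact force between the fingers and label_roll below 0.02 N and horizontal distance between label_roll and spindle_seat below 0.03 m and z of label_roll in the frame of spindle_seat above 0.015 m).
It fails at once if the bottle is disturbed (moved over 20 mm) (distance of bottle_buffer from where it was at the start of the episode above 0.02 m).
It fails at once if the glass beaker is disturbed (moved over 20 mm) (distance of glass_beaker from where it was at the start of the episode above 0.02 m).
It fails at once if the loose tube is disturbed (moved over 20 mm) (distance of tube15_loose from where it was at the start of the episode above 0.02 m).
It also fails if it takes over 51 s, if anything falls off the work surface, if the arm or the gripper's body presses on something with over 40 N, if the wrist force passes 120 N, or if a joint passes its speed limit or range.

ROBOT

A 6-joint arm with a two-finger parallel gripper is mounted at the origin on a cart in front of the work surface, level with it; the furniture and walls round the work are solid. World frame = base frame: x ahead of the robot, y to its left, z up, the work surface at z = 0. Lengths are in m, angles in rad, forces in N, time in s.
With the tool pointing down it reaches from about 0.35 to 0.775 m from the base axis. Payload 5.5 kg.
Tool frame: the origin (TCP) lies between the finger pads, 19 mm behind the fingertips; this is the grasp point; z points along the fingers, y is the line along which they close (so a half turn about z gives the same grasp; the last joint's range is limited). The gripper opens to 85 mm and grips with 20 to 120 N. Pads are 22 mm wide; open, the fingers measure 114 mm over their backs; the gripper's body (76 mm by 85 mm) begins 54 mm behind the grasp point. The pads swing forward as they close: fully open they stand 13 mm farther back than shut.
Start: joints at [1.187, 0.313, 0.046, 1.304, 0, 1.431], TCP at [0.139, 0.558, 0.25] pointing down, gripper open.
Joint ranges: [-2.76, 2.76], [-0.86, 1.69], [-1.03, 1.26], [-2.2, 2.34], [-1.47, 1.5], [-3.14, 3.14]. Speed limits (rad/s): [2.57, 2.57, 3.14, 3.14, 3.14, 3.14].

INTERFACE

Orientations are given as a unit quaternion [w, x, y, z].
In Python, from workcell import status, optics, hand_in gives the robot as it stands.
- The arm moves only by the shell command python3 -m handwheel 'ROWS' [FORCE]. ROWS is a JSON object whose one key "deltas" holds a list of rows, each a list of 5 numbers: the opening, from -1 (shut) to 1 (fully open), then the shift along the tool's x, y, z in units of 40 mm (1.0 is 40 mm), then the turn about the tool's z in units of 10 degrees (1.0 is 10 degrees). In form: {"deltas": [[jaw, x, y, z, roll], ...]}. A call has 1 to 20 rows; each row shifts and turns the commanded pose from where the row before left it, along the tool's axes as they then stand; what a row does not reach is not made up. A row lasts 1/8 s, in which the tool goes at most 62.5 mm and 10.7 degrees, less where a joint would pass 70% of its speed; a pose out of reach is approached as far as the arm can. A call is refused whole if a number of a shift passes 1 or a number of a turn 1, either way. A call with a gripper value outside its range is refused whole. The fingers move at their own pace and stop on an object; FORCE is the grip in N (left out, the last holds). Time passes only in rows, so rows that do not move let the fingers close. It gives the time, the measured TCP pose, the force, the opening and the grip force at its end, in the units of the state.
- status.get_state(): the state, without advancing time (a new reading comes with each control period).
- optics.read_camera(name): name is "scene" or "top" or "wrist"; returns a dict with "frame" (480x640x3 uint8, red, green, blue), "depth" (480x640 float32, m along the optical axis (not along the pixel's ray), 0 where there is no reading), "vfov" (degrees; the focal length in pixels is half the picture's height over the tangent of half this angle, whatever the lens; pixels are square), "cx", "cy" (the principal point, pixels), "origin" and "attitude" of the camera in the world. Camera axes: x right, y down, z forward; pixel columns grow to the right and rows downward; lengths in m; the calibration is good to about 2 mm. A picture is of the moment at which its call begins.
- hand_in(): hands the job in; it is judged then, once.
The state is a dict: "clock": time; "joint_pos": joint angles; "qvel": joint speeds; "tau": joint torques, N m; "tcp_pos": TCP position; "orientation": TCP orientation; "wrist_force": force on the tool from outside, world axes, zero at the start; "ft_torque": the same for the moment, N m; "finger_gap": finger opening in m; "grip_force": force on a finger pad.
Only numpy, scipy, OpenCV 4.12 (cv2) and the standard library are available. Lean on these libraries where they do the work, as an engineer would, in place of code of your own. Each camera call takes 0.05 s, during which the arm holds its last target. There are 200 camera calls.

## Working session

There is one attempt and no reset: what is moved stays moved. The work goes in short steps, Python scripts to look and compute and a shell command to move; the robot and the scene stay as the last step left them, time stands still between calls to the robot, and variables do not carry over. Pictures are saved under pics/ and viewed, at most 10 in all, crops included, and the job is handed in when it is done.

```bash
mkdir -p pics
cat > h.py <<'E'
import numpy as np, cv2
from workcell import status, optics
from scipy.spatial.transform import Rotation as R
def rot(q): return R.from_quat([q[1],q[2],q[3],q[0]]).as_matrix()
def cam(n):
    c=optics.read_camera(n); c['f']=240/np.tan(np.radians(c['vfov'])/2); a=np.array(c['attitude']); c['R']=rot(a) if a.size==4 else a.reshape(3,3); c['o']=np.array(c['origin']); return c
def plane(c,u,v,z):
    d=c['R']@np.array([(u-c['cx'])/c['f'],(v-c['cy'])/c['f'],1]); return c['o']+d*(z-c['o'][2])/d[2]
def cloud(c):
    v,u=np.mgrid[:480,:640]; d=c['depth']; p=np.stack([(u-c['cx'])/c['f']*d,(v-c['cy'])/c['f']*d,d],-1)
    P=p@c['R'].T+c['o']; P[d==0]=np.nan; return P
E
python3 - <<'E'
from h import *
for n in ('scene','top'):
    c=cam(n); cv2.imwrite(f'pics/{n}0.png',c['frame'][...,::-1]); print(n,c['o'],c['R'].round(3).tolist(),c['f'])
s=status.get_state(); print({k:np.round(v,3).tolist() for k,v in s.items()}); print(rot(s['orientation']).round(3))
E
```

```text
scene [ 0.04187726 -0.81480687  0.56787589] [[0.778, -0.314, 0.545], [-0.629, -0.396, 0.669], [0.006, -0.863, -0.506]] 602.2639324877141
top [ 0.47844567 -0.21300164  1.32592984] [[0.014, -0.999, 0.051], [-1.0, -0.014, 0.003], [-0.002, -0.051, -0.999]] 622.3250690017344
{'clock': 0.1, 'joint_pos': [1.187, 0.314, 0.045, 1.304, -0.0, 1.431], 'qvel': [-0.001, -0.003, 0.004, -0.001, -0.001, -0.001], 'tau': [0.002, -48.173, 29.925, 0.013, -0.0, -0.0], 'tcp_pos': [0.139, 0.558, 0.249], 'orientation': [-0.0, 0.122, 0.993, -0.001], 'wrist_force': [-0.475, -0.249, -0.434], 'ft_torque': [-0.044, 0.013, -0.013], 'grip_force': 0.0, 'finger_gap': 0.085}
[[-0.97   0.241 -0.001]
 [ 0.241  0.97  -0.002]
 [ 0.    -0.002 -1.   ]]
```

View pics/top0.png

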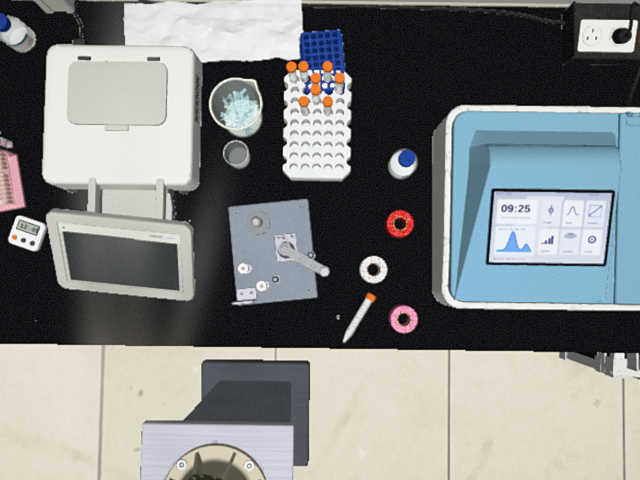

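View pics/scene0.png

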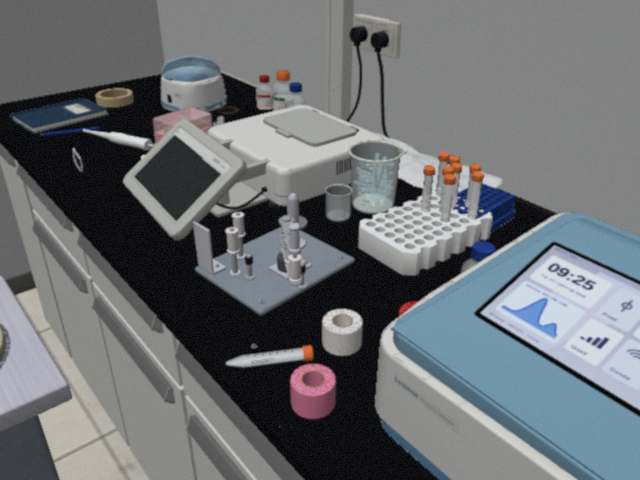

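The top view shows the white roll at (373,269), with the red and pink look-alikes at (400,223) and (403,319). The dispenser base is centred near (273,251), its spindle tip at (259,222) and the knob at (324,271). The scene view agrees: roll at (343,330), spindle at (293,205), knob at (295,268).

Run:
```python
from h import *
c=cam('top'); P=cloud(c); z=P[...,2]; f=c['frame'].astype(int)
v,u=np.mgrid[:480,:640]
def rep(n,m): print(n,m.sum(),u[m].mean().round(1),v[m].mean().round(1),np.nanmedian(P[m],0).round(4))
# roll
hsv=cv2.cvtColor(c['frame'],cv2.COLOR_RGB2HSV)
m=(hsv[...,2]>120)&(hsv[...,1]<60)&(abs(u-373)<25)&(abs(v-269)<25)&(v<290)
k,_=cv2.findContours(m.astype(np.uint8),cv2.RETR_EXTERNAL,cv2.CHAIN_APPROX_NONE); k=max(k,key=cv2.contourArea)
(cu,cv_),r=cv2.minEnclosingCircle(k); rep('roll',m); print(cu,cv_,r, plane(c,cu,cv_,.04))
mt=m&(z>.034)&(z<.046); rep('rolltop',mt); q=P[mt]; print(((q.min(0)+q.max(0))/2).round(4),np.ptp(q,axis=0).round(4))
# base plate
m=(abs(z-.014)<.006)&(u>220)&(u<325)&(v>190)&(v<312); pts=P[m][:,:2].astype(np.float32)
bm=cv2.morphologyEx(m.astype(np.uint8),cv2.MORPH_OPEN,np.ones((5,5)))>0
pts=np.array([plane(c,a,b,.014)[:2] for a,b in zip(u[bm],v[bm])],np.float32)
print('base',cv2.minAreaRect(pts))
# tall things in dispenser area
for lo,hi in ((.088,.104),(.104,.113),(.109,.12),(.14,.155)):
    m=(z>lo)&(z<hi)&(u>225)&(u<335)&(v>190)&(v<312)
    n,l,s,ce=cv2.connectedComponentsWithStats(m.astype(np.uint8))
    for i in range(1,n):
        if s[i,4]>6: rep((lo,hi),l==i)
# other objects
for n,lo,hi,(a,b,w) in (('bottle',.09,.12,(402,163,25)),('beaker',.05,.065,(236,153,25)),('tube',.01,.03,(360,317,28))):
    m=(z>lo)&(z<hi)&(abs(u-a)<w)&(abs(v-b)<w); rep(n,m); q=P[m]; print(q.min(0).round(3),q.max(0).round(3))
cv2.imwrite('pics/crop.png',cv2.resize(c['frame'][190:345,220:430,::-1],None,fx=3.8,fy=3.8,interpolation=cv2.INTER_CUBIC))
```

```text
roll 452 373.0 269.1 [ 0.4796 -0.32    0.0415]
373.1351318359375 269.25225830078125 13.885116577148438 [ 0.4788384  -0.32048276  0.04      ]
rolltop 400 372.8 268.7 [ 0.4811 -0.3196  0.0415]
[ 0.4794 -0.3202  0.0402] [0.0538 0.0543 0.0115]
base ((0.514069139957428, -0.10899058729410172), (0.2094079554080963, 0.1696414053440094), 6.413344383239746)
(0.088, 0.104) 78 242.4 267.8 [ 0.4777 -0.0578  0.0966]
(0.088, 0.104) 77 260.8 285.4 [ 0.4446 -0.0951  0.0974]
(0.088, 0.104) 48 241.8 301.7 [ 0.4111 -0.0567  0.0983]
(0.104, 0.113) 49 255.4 220.5 [ 0.57   -0.0841  0.1086]
(0.104, 0.113) 405 299.7 257.2 [ 0.5006 -0.1697  0.1089]
(0.109, 0.12) 48 255.0 220.0 [ 0.5716 -0.0829  0.1134]
(0.109, 0.12) 225 297.5 255.7 [ 0.5026 -0.1657  0.111 ]
(0.14, 0.155) 52 323.6 270.5 [ 0.4751 -0.2185  0.1506]
bottle 241 405.9 157.9 [ 0.6993 -0.3775  0.106 ]
[ 0.685 -0.394  0.091] [ 0.717 -0.362  0.114]
beaker 153 235.2 146.7 [ 0.7298 -0.0327  0.0574]
[ 0.69  -0.065  0.05 ] [ 0.764 -0.007  0.065]
tube 401 358.7 314.8 [ 0.3832 -0.2937  0.0173]
[ 0.328 -0.327  0.01 ] [ 0.431 -0.253  0.027]
```

View pics/crop.png

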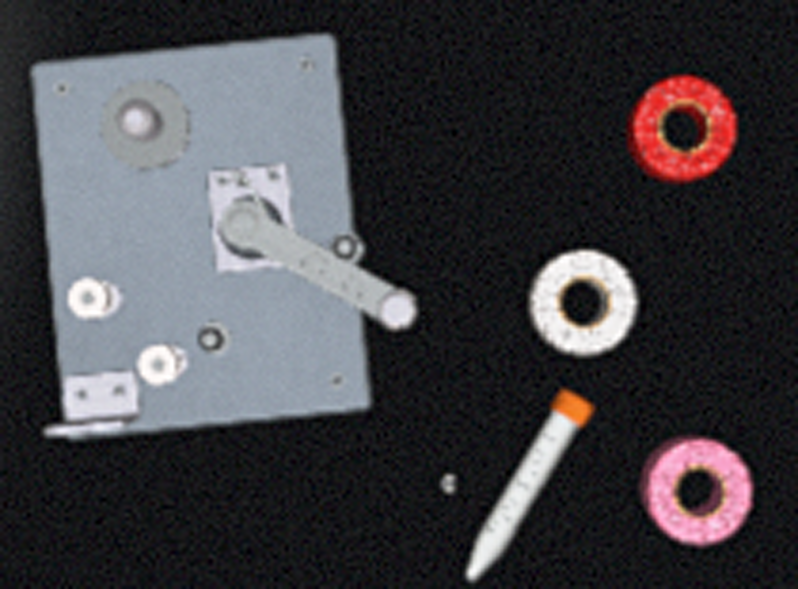

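The crop confirms the layout. A base yaw of 6.4° agrees with the rollers, spindle and knob to about 1 mm. That puts the seat at (0.5715, -0.0825), the roll at (0.479, -0.320), the pivot at (0.517, -0.139), the knob at rest at (0.474, -0.218), and the knob at the stop at (0.428, -0.132). Next I check heights along the travel path.

```bash
python3 - <<'E'
from h import *
P=cloud(cam('top')).reshape(-1,3)
for y in np.arange(-.4,.5,.1):
    print(round(y,1),[(round(x,2),float(np.round(np.nanmax(P[(abs(P[:,1]-y)<.05)&(abs(P[:,0]-x)<.05),2],initial=-1),3))) for x in (.25,.35,.45,.55)])
E
python3 -m handwheel '{"deltas":[[1,0,0,-1,-1],[1,0,0,-1,-0.4],[1,-1,-1,0,0],[1,-1,-1,0,0],[1,-1,-1,0,0],[1,-1,-1,0,0]]}'
```

```text
-0.4 [(0.25, -0.832), (0.35, 0.05), (0.45, 0.148), (0.55, 0.158)]
-0.3 [(0.25, -0.833), (0.35, 0.026), (0.45, 0.049), (0.55, 0.047)]
-0.2 [(0.25, -0.826), (0.35, 0.012), (0.45, 0.156), (0.55, 0.116)]
-0.1 [(0.25, -0.831), (0.35, 0.011), (0.45, 0.104), (0.55, 0.119)]
-0.0 [(0.25, -0.834), (0.35, 0.01), (0.45, 0.104), (0.55, 0.138)]
0.1 [(0.25, -0.833), (0.35, 0.011), (0.45, 0.095), (0.55, 0.141)]
0.2 [(0.25, -0.834), (0.35, 0.01), (0.45, 0.092), (0.55, 0.14)]
0.3 [(0.25, -0.828), (0.35, 0.011), (0.45, 0.083), (0.55, 0.14)]
0.4 [(0.25, -0.832), (0.35, 0.011), (0.45, 0.011), (0.55, 0.076)]
clock: 0.95
tcp_pos: [0.2998, 0.3967, 0.3299]
orientation: [0.0, -0.001, 1.0, 0.0]
wrist_force: [1.2, 0.5, 0.7]
finger_gap: 0.0855
grip_force: 0.0
```

```bash
python3 -m handwheel '{"deltas":[[1,-0.56,-0.995,0,0],[1,-0.56,-0.995,0,0],[1,-0.56,-0.995,0,0],[1,-0.56,-0.995,0,0],[1,-0.56,-0.995,0,0],[1,-0.56,-0.995,0,0],[1,-0.56,-0.995,0,0],[1,-0.56,-0.995,0,0],[1,0,-0.995,0.3,0],[1,0,-0.995,0.3,0],[1,0,-0.995,0.3,0],[1,0,-0.995,0.4,0],[1,0,-0.995,0.4,0],[1,0,-0.995,0.4,0],[1,0,-0.995,0.4,0],[1,0,-0.995,0.4,0],[1,0,-0.995,0.4,0],[1,0,-0.995,0.4,0],[1,0,0,0.8,0],[1,0,0,0,0]]}'
python3 - <<'E'
from h import *
c=cam('wrist'); P=cloud(c); cv2.imwrite('pics/w1.png',c['frame'][...,::-1])
print(c['o'],c['R'].round(2).tolist(),c['f'])
hsv=cv2.cvtColor(c['frame'],cv2.COLOR_RGB2HSV)
m=(hsv[...,2]>120)&(hsv[...,1]<60)&(abs(P[...,2]-.04)<.006)&(np.hypot(P[...,0]-.479,P[...,1]+.32)<.05)
k,_=cv2.findContours(m.astype(np.uint8),cv2.RETR_EXTERNAL,cv2.CHAIN_APPROX_NONE); k=max(k,key=cv2.contourArea)
q=np.array([plane(c,*p[0],.04)[:2] for p in k],np.float32); print(cv2.minEnclosingCircle(q), cv2.minAreaRect(q))
print(np.round(status.get_state()['tcp_pos'],4))
E
```

```text
clock: 3.45
tcp_pos: [0.4766, -0.3172, 0.1472]
orientation: [-0.002, 0.0, 1.0, 0.002]
wrist_force: [0.8, 0.3, -0.1]
finger_gap: 0.0854
grip_force: 0.0
[ 0.39855969 -0.31671325  0.27161301] [[0.0, 0.95, 0.3], [1.0, -0.0, 0.0], [0.0, 0.3, -0.95]] 378.6621919693977
((0.47810542583465576, -0.3205850422382355), 0.028387941420078278) ((0.47829318046569824, -0.3203360140323639), (0.05551007762551308, 0.0551515631377697), 26.753597259521484)
[ 0.4775 -0.3174  0.149 ]
```

View pics/w1.png

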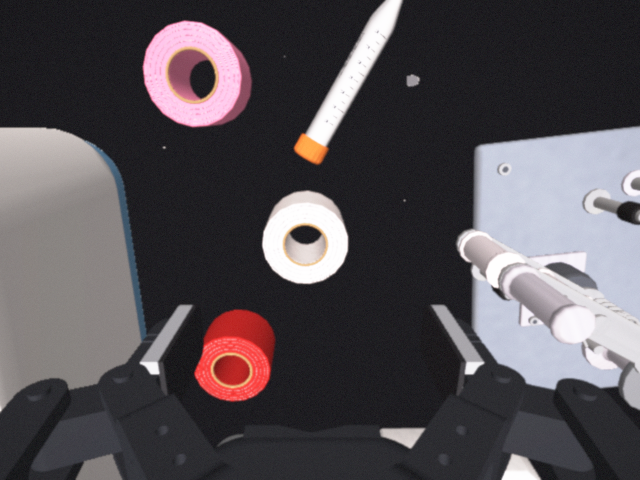

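The wrist view shows the roll at (306,240), between the open fingers, with the red and pink rolls and the tube clear of the descent. The measured centre is (0.478, -0.3204).

```bash
python3 -m handwheel '{"deltas":[[1,-0.02,-0.08,0.7,0],[1,0,0,0.7,0],[1,0,0,0.7,0],[1,0,0,0.5,0],[1,0,0,0.3,0],[1,0,0,0.15,0],[1,0,0,0,0],[-1,0,0,0,0],[-1,0,0,0,0],[-1,0,0,0,0],[-1,0,0,0,0],[-1,0,0,0,0],[-1,0,0,0,0],[-1,0,0,0,0]]}' 30
```

```text
clock: 5.25
tcp_pos: [0.4798, -0.3219, 0.0289]
orientation: [0.001, -0.0, 1.0, -0.0]
wrist_force: [-1.5, 0.5, 6.0]
finger_gap: 0.0543
grip_force: 32.6
```

```bash
python3 -m handwheel '{"deltas":[[-1,0,0,-0.5,0],[-1,0,0,-1,0],[-1,0,0,-1,0],[-1,0,0,-1,0],[-1,0,0,-1,0],[-1,0,0,-0.5,0],[-1,0,0,0,0],[-1,0,0,0,0]]}'
python3 - <<'E'
from h import *
s=status.get_state(); print(np.round(s['tcp_pos'],4),rot(s['orientation']).round(3).tolist())
t=np.array(s['tcp_pos'])
c=cam('wrist'); P=cloud(c); cv2.imwrite('pics/w2.png',c['frame'][...,::-1])
hsv=cv2.cvtColor(c['frame'],cv2.COLOR_RGB2HSV)
m=(hsv[...,2]>100)&(hsv[...,1]<60)&(np.hypot(P[...,0]-t[0],P[...,1]-t[1])<.035)&(P[...,2]>t[2]+.005)&(P[...,2]<t[2]+.025)
q=P[m]; print(m.sum(),np.percentile(q,[2,50,98],axis=0).round(4).tolist())
print(np.linalg.lstsq(np.c_[q[:,:2]-t[:2],np.ones(len(q))],q[:,2],rcond=None)[0].round(4), t[2])
E
```

```text
clock: 6.25
tcp_pos: [0.4788, -0.321, 0.2266]
orientation: [-0.001, -0.0, 1.0, 0.001]
wrist_force: [0.1, 0.3, -1.5]
finger_gap: 0.0543
grip_force: 32.1
[ 0.4788 -0.321   0.2266] [[-1.0, -0.0, -0.001], [-0.0, 1.0, 0.001], [0.001, 0.001, -1.0]]
14716 [[0.4513, -0.3507, 0.2325], [0.4715, -0.3203, 0.2376], [0.5022, -0.2902, 0.248]]
[-0.0021 -0.0007  0.2377] 0.22656323174307627
```

View pics/w2.png

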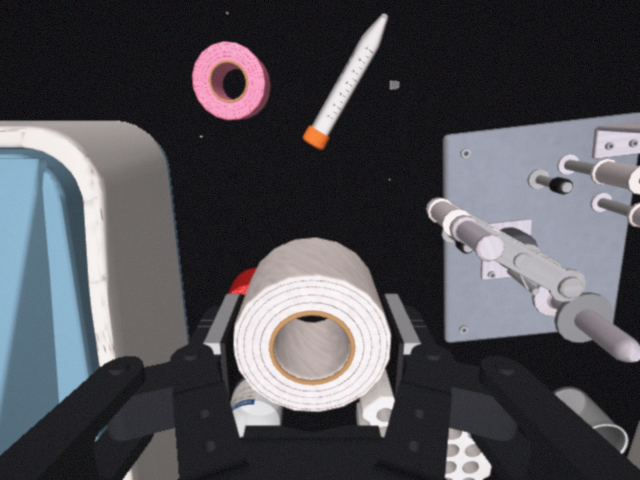

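The wrist view shows the roll held upright between the pads, with its top hole at about (313,347). The dispenser is on the right, with the spindle tip near (628,352).

Run:
```python
from h import *
t=np.array(status.get_state()['tcp_pos']); c=cam('wrist'); P=cloud(c)
m=(abs(P[...,2]-t[2]-.0113)<.002)&(np.hypot(P[...,0]-t[0],P[...,1]-t[1])<.034)
k,h=cv2.findContours(m.astype(np.uint8),cv2.RETR_CCOMP,cv2.CHAIN_APPROX_NONE)
for a in k:
    if len(a)>60:
        q=np.array([plane(c,*p[0],t[2]+.0113)[:2] for p in a],np.float32); (x,y),r=cv2.minEnclosingCircle(q); print('circle rel tcp',x-t[0],y-t[1],r)
for lo,hi in ((.075,.1),(.1,.12)):
    m=(P[...,2]>lo)&(P[...,2]<hi)&(np.hypot(P[...,0]-.5715,P[...,1]+.0825)<.03); q=P[m]; print(len(q),q.min(0).round(4),q.max(0).round(4))
m=(P[...,2]>.147)&(P[...,2]<.155)&(np.hypot(P[...,0]-.474,P[...,1]+.218)<.03); q=P[m]; print('knob',len(q),q.mean(0).round(4),(q.min(0)/2+q.max(0)/2).round(4))
m=(abs(P[...,2]-.06)<.004)&(np.hypot(P[...,0]-.5715,P[...,1]+.0825)<.04); q=P[m][:,:2].astype(np.float32); print('table',cv2.minEnclosingCircle(q))
```

```text
circle rel tcp -0.004816468747505465 -8.202221852854352e-05 0.033027999103069305
circle rel tcp -0.0017118118127673054 0.0006385681344835414 0.013282006606459618
708 [ 0.5604 -0.0932  0.075 ] [ 0.5805 -0.0779  0.1   ]
690 [ 0.5605 -0.0933  0.1   ] [ 0.5803 -0.0752  0.1158]
knob 544 [ 0.4737 -0.2188  0.1487] [ 0.4742 -0.2184  0.1488]
table ((0.5704511404037476, -0.08307675272226334), 0.024582218378782272)
```

```bash
python3 -m handwheel '{"deltas":[[-1,-0.15,0.37,0,0],[-1,-0.29,0.74,0,0],[-1,-0.29,0.74,0,0],[-1,-0.29,0.74,0,0],[-1,-0.29,0.74,0,0],[-1,-0.29,0.74,0,0],[-1,-0.29,0.74,0,0],[-1,-0.29,0.74,0,0],[-1,-0.15,0.38,0,0],[-1,0,0,0.5,0],[-1,0,0,0.7,0],[-1,0,0,0.4,0],[-1,0,0,0,0],[-1,0,0,0,0]]}'
python3 - <<'E'
from h import *
s=status.get_state(); t=np.array(s['tcp_pos']); print(t.round(4),np.round(s['wrist_force'],1))
c=cam('wrist'); P=cloud(c); cv2.imwrite('pics/w3.png',c['frame'][...,::-1])
m=(abs(P[...,2]-t[2]-.0113)<.002)&(np.hypot(P[...,0]-t[0],P[...,1]-t[1])<.034)
k,h=cv2.findContours(m.astype(np.uint8),cv2.RETR_CCOMP,cv2.CHAIN_APPROX_NONE)
for a in k:
    if len(a)>60:
        q=np.array([plane(c,*p[0],t[2]+.0113)[:2] for p in a],np.float32); print(cv2.minEnclosingCircle(q))
m=(P[...,2]>.09)&(P[...,2]<.118)&(np.hypot(P[...,0]-.571,P[...,1]+.083)<.015); q=P[m]; print('tip',len(q),q[q[:,2].argmax()] if len(q) else '', q.mean(0) if len(q) else '')
E
```

```text
clock: 8.1
tcp_pos: [0.5728, -0.0844, 0.1648]
orientation: [0.001, -0.0, 1.0, -0.0]
wrist_force: [0.3, 0.0, -1.2]
finger_gap: 0.0538
grip_force: 32.1
[ 0.5728 -0.0844  0.1648] [ 0.3  0.  -1.2]
((0.5680126547813416, -0.08444887399673462), 0.033037006855010986)
((0.5714725852012634, -0.08362781256437302), 0.013314744457602501)
tip 0
```

View pics/w3.png

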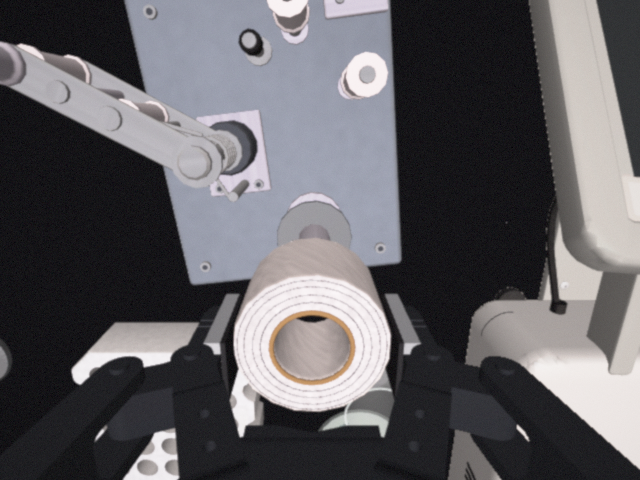

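The wrist view shows the roll above the spindle. The spindle column at (314,230) lines up with the hole at (313,347), and the two centres agree to about 1 mm. I start lowering.

```bash
python3 -m handwheel '{"deltas":[[-1,0,0,0.2,0],[-1,0,0,0.2,0],[-1,0,0,0.2,0],[-1,0,0,0.2,0],[-1,0,0,0.2,0],[-1,0,0,0.2,0],[-1,0,0,0,0]]}'
python3 -m handwheel '{"deltas":[[-1,0,0,0.2,0],[-1,0,0,0.2,0],[-1,0,0,0.1,0],[-1,0,0,0,0],[-1,0,0,0,0]]}'
```

```text
clock: 9.02
tcp_pos: [0.5718, -0.0839, 0.1151]
orientation: [-0.001, -0.0, 1.0, 0.0]
wrist_force: [0.1, -0.3, -0.7]
finger_gap: 0.0539
grip_force: 32.1
clock: 9.65
tcp_pos: [0.5725, -0.0842, 0.0961]
orientation: [0.0, -0.0, 1.0, 0.0]
wrist_force: [-0.2, 0.3, -0.4]
finger_gap: 0.0539
grip_force: 32.1
```

```bash
python3 -m handwheel '{"deltas":[[-1,0,0,0.06,0],[-1,0,0,0.06,0],[-1,0,0,0.03,0],[-1,0,0,0,0],[-1,0,0,0,0]]}'
python3 -m handwheel '{"deltas":[[-1,0,0,0.03,0],[-1,0,0,0.03,0],[-1,0,0,0,0],[-1,0,0,0,0]]}'
```

```text
clock: 10.28
tcp_pos: [0.5724, -0.0841, 0.09]
orientation: [0.0, -0.0, 1.0, 0.0]
wrist_force: [0.5, -0.7, -1.5]
finger_gap: 0.0539
grip_force: 32.1
clock: 10.78
tcp_pos: [0.5725, -0.0841, 0.0889]
orientation: [0.0, -0.0, 1.0, -0.0]
wrist_force: [-3.0, 1.3, 7.7]
finger_gap: 0.0542
grip_force: 32.9
```

Contact: 8 N upward at TCP z 0.089, exactly the height expected for a seated roll. Opening the gripper, then rising and checking.

```bash
python3 -m handwheel '{"deltas":[[0,0,0,0,0],[0.5,0,0,0,0],[1,0,0,0,0],[1,0,0,0,0],[1,0,0,0,0],[1,0,0,0,0],[1,0,0,-0.3,0],[1,0,0,-0.7,0],[1,0,0,-1,0],[1,0,0,-0.8,0],[1,0,0,0,0]]}'
python3 - <<'E'
from h import *
s=status.get_state(); print(s['tcp_pos'],s['finger_gap'])
for n in ('wrist','top'):
    c=cam(n); P=cloud(c); cv2.imwrite(f'pics/{n}4.png',c['frame'][...,::-1])
    m=(abs(P[...,2]-.1)<.006)&(np.hypot(P[...,0]-.571,P[...,1]+.083)<.035); q=P[m]; 
    if len(q)>20: print(n,len(q),q.min(0).round(4),q.max(0).round(4),np.median(q,0).round(4),np.linalg.lstsq(np.c_[q[:,:2]-[.571,-.083],np.ones(len(q))],q[:,2],rcond=None)[0].round(4))
    m=(P[...,2]>.145)&(P[...,2]<.156)&(np.hypot(P[...,0]-.474,P[...,1]+.218)<.03); print('knob',P[m].mean(0))
E
```

```text
clock: 12.15
tcp_pos: [0.5744, -0.0847, 0.2036]
orientation: [0.003, -0.0, 1.0, -0.001]
wrist_force: [-0.2, 0.7, -0.6]
finger_gap: 0.0853
grip_force: 0.0
[ 0.57437137 -0.08467067  0.20364991] 0.08529919770158086
wrist 4856 [ 0.5439 -0.1113  0.094 ] [ 0.5997 -0.0562  0.106 ] [ 0.5685 -0.0832  0.1001] [0.0047 0.0005 0.1   ]
knob [ 0.47489228 -0.21403746  0.14823402]
top 140 [ 0.5448 -0.111   0.0943] [ 0.5691 -0.0723  0.1055] [ 0.555  -0.0939  0.1015] [0.1256 0.0937 0.104 ]
knob [ 0.47492811 -0.21789765  0.14994976]
```

View pics/wrist4.png

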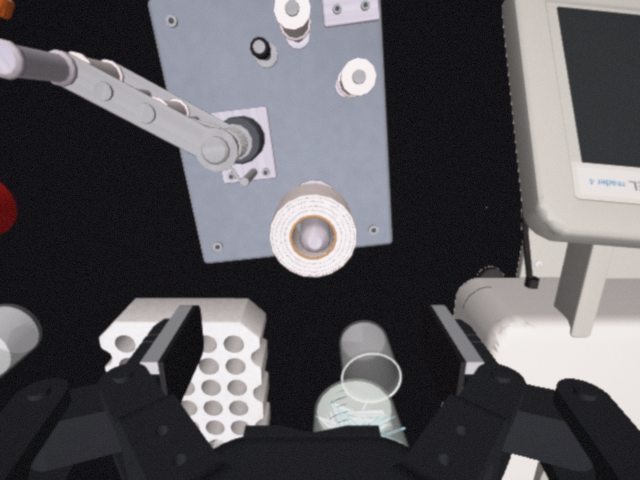

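The wrist view shows the roll lying on the table with the spindle nose inside its hole at (314,235). Its top is at z 0.100, level, and it is clear of the fingers. Next I go above the knob.

```bash
python3 -m handwheel '{"deltas":[[1,0.5,-0.67,0,0],[1,0.5,-0.67,0,0],[1,0.5,-0.67,0,0],[1,0.5,-0.67,0,0],[1,0.5,-0.67,0,0],[1,0,0,0,-1],[1,0,0,0,-1],[1,0,0,0,-1],[1,0,0,0,-1],[1,0,0,0,-1],[1,0,0,0,-1],[1,0,0,0,-0.1],[1,0,0,0,0],[1,0,0,0,0]]}'
python3 - <<'E'
from h import *
s=status.get_state(); t=np.array(s['tcp_pos']); M=rot(s['orientation']); print(t.round(4),M.round(3).tolist(),np.round(s['joint_pos'],2))
c=cam('wrist'); P=cloud(c); cv2.imwrite('pics/w5.png',c['frame'][...,::-1])
m=(P[...,2]>.146)&(P[...,2]<.152)&(np.hypot(P[...,0]-.474,P[...,1]+.218)<.02); q=P[m][:,:2].astype(np.float32); e=cv2.minEnclosingCircle(q); print('knob',len(q),e)
k=np.array([*e[0],.134]); print('units',(M.T@(k-t)/.04).round(3))
E
```

```text
clock: 14.0
tcp_pos: [0.4723, -0.2181, 0.1993]
orientation: [-0.0, -0.507, 0.862, 0.0]
wrist_force: [0.5, 0.6, 0.3]
finger_gap: 0.0854
grip_force: 0.0
[ 0.4723 -0.2181  0.1993] [[-0.486, -0.874, -0.0], [-0.874, 0.486, 0.0], [-0.0, 0.001, -1.0]] [-0.59  0.23 -0.19  1.15  0.   -1.65]
knob 723 ((0.4746353030204773, -0.2181241661310196), 0.008370628580451012)
units [-0.028 -0.053  1.632]
```

View pics/w5.png

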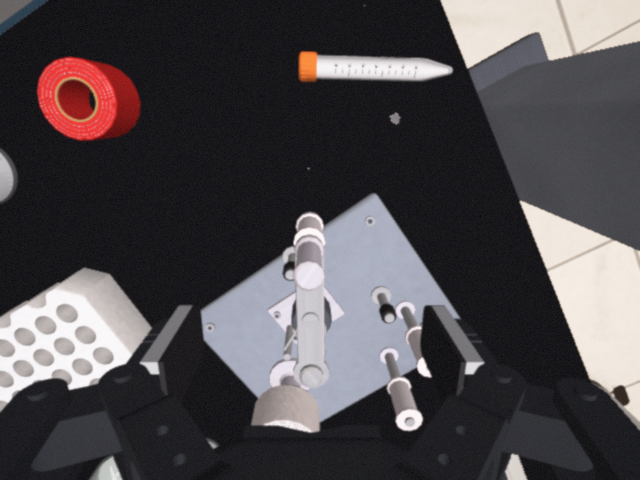

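The wrist view shows the knob head at about (310,272), centred between the open fingers, with the arm running along the tool's x axis. I descend and grip.

```bash
python3 -m handwheel '{"deltas":[[1,-0.03,-0.05,0.4,0],[1,0,0,0.5,0],[1,0,0,0.5,0],[1,0,0,0.2,0],[1,0,0,0,0],[-1,0,0,0,0],[-1,0,0,0,0],[-1,0,0,0,0],[-1,0,0,0,0],[-1,0,0,0,0],[-1,0,0,0,0],[-1,0,0,0,0],[-1,0,0,0,0],[-1,0,0,0,0]]}' 40
```

```text
clock: 15.8
tcp_pos: [0.4745, -0.218, 0.1359]
orientation: [-0.0, -0.508, 0.861, 0.0]
wrist_force: [-2.2, 0.7, 5.5]
finger_gap: 0.0131
grip_force: 39.1
```

```bash
python3 -m handwheel '{"deltas":[[-1,-0.008,0.196,0,0.5],[-1,-0.008,0.196,0,0.5],[-1,-0.008,0.196,0,0.5],[-1,-0.008,0.196,0,0.5],[-1,-0.008,0.196,0,0.5],[-1,-0.008,0.196,0,0.5],[-1,0,0,0,0]]}'
cat > a.py <<'E'
from h import *
s=status.get_state(); t=np.array(s['tcp_pos']); M=rot(s['orientation']); d=t[:2]-[.517,-.139]
a=lambda v:np.degrees(np.arctan2(v[1],v[0]))%360
a0=a(np.array([.4745,-.2182])-[.517,-.139]); print('arm rad',np.radians(a0-a(d)),'r',np.hypot(*d),'yang',a(M[:2,1]),'tangent',a([d[1],-d[0]]),'F tool',(M.T@np.array(s['wrist_force'])).round(1))
E
python3 a.py
```

```text
clock: 16.68
tcp_pos: [0.4413, -0.1869, 0.136]
orientation: [-0.0, -0.268, 0.963, -0.001]
wrist_force: [-2.2, -5.3, 2.0]
finger_gap: 0.0132
grip_force: 39.1
arm rad 0.5135952197832958 r 0.08957773186428318 yang 121.06679204854446 tangent 122.35443568221376 F tool [ 4.6 -3.4 -2. ]
```

```bash
python3 -m handwheel '{"deltas":[[-1,-0.012,0.196,0,0.5],[-1,-0.012,0.196,0,0.5],[-1,-0.012,0.196,0,0.5],[-1,-0.012,0.196,0,0.5],[-1,-0.012,0.196,0,0.5],[-1,-0.012,0.196,0,0.5],[-1,-0.012,0.196,0,0.5],[-1,0,0,0,0]]}'
python3 a.py
```

```text
clock: 17.68
tcp_pos: [0.4278, -0.1339, 0.1359]
orientation: [-0.002, 0.034, 0.999, -0.001]
wrist_force: [-9.9, -5.8, 7.6]
finger_gap: 0.0134
grip_force: 39.8
arm rad 1.1358255932378276 r 0.08931264620719097 yang 86.05394507011 tangent 86.70326139842001 F tool [ 9.5 -6.5 -7.5]
```

```bash
python3 -m handwheel '{"deltas":[[-1,0.015,0.05,0,0.1],[-1,0,0.03,0,0],[-1,0,0,0,0],[-1,0,0,0,0]]}'
python3 a.py
```

```text
clock: 18.18
tcp_pos: [0.4279, -0.1324, 0.1359]
orientation: [-0.001, 0.043, 0.999, -0.003]
wrist_force: [-9.5, -10.8, 6.4]
finger_gap: 0.0129
grip_force: 39.8
arm rad 1.1520732168156678 r 0.08930041901880269 yang 85.01496666519873 tangent 85.77234114029253 F tool [  8.5 -11.7  -6.3]
```

```bash
python3 -m handwheel '{"deltas":[[-1,0.01,0.05,0,0],[-1,0,0.03,0,0],[-1,0,0,0,0],[-1,0,0,0,0],[-1,0,0,0,0],[-1,0,0,0,0]]}'
python3 a.py
python3 - <<'E'
from h import *
c=cam('top'); cv2.imwrite('pics/top6.png',cv2.resize(c['frame'][190:345,220:430,::-1],None,fx=3.8,fy=3.8,interpolation=cv2.INTER_CUBIC))
E
```

```text
clock: 18.92
tcp_pos: [0.428, -0.1318, 0.1359]
orientation: [-0.002, 0.044, 0.999, -0.006]
wrist_force: [-10.0, -20.2, 3.0]
finger_gap: 0.0131
grip_force: 40.2
arm rad 1.1594882237370092 r 0.08926288009405964 yang 84.9098586629246 tangent 85.34749253863937 F tool [  8.2 -21.   -2.7]
```

View pics/top6.png

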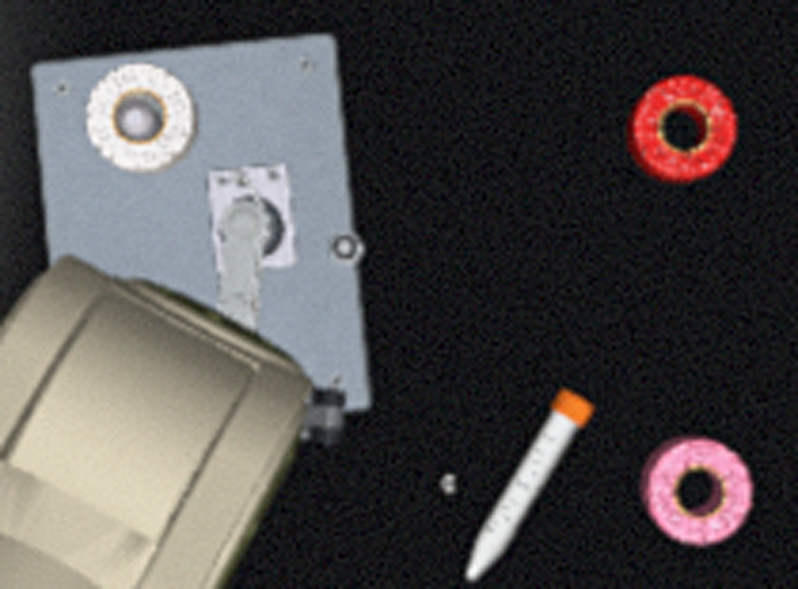

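The crop shows the roll seated over the spindle at (139,117), the arm swung forward from its pivot at (243,222), and the tube and look-alikes unmoved. The last push shifted the tool only 0.6 mm while the force rose from 12 to 21 N, so the arm is against its forward stop. I hand in while holding it.

```bash
python3 -c "
from workcell import hand_in; print(hand_in())"
```

```text
the job is handed in; nothing more can be done
None
```

I handed the job in at about 19 s of the 51 s allowed; the roll lay flat and free over the spindle, and the gripper was still holding the tension arm at its forward stop by the knob (no verdict was returned).

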